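Tighten the loaded heat-sink press until its tab pops out

ROBOT

A 7-joint arm with a two-finger parallel gripper is mounted at the origin on the work surface. World frame = base frame: x ahead of the robot, y to its left, z up, the work surface at z = 0. Lengths are in mm, angles in rad, forces in N, time in s.
With the tool pointing down it reaches from about 400 to 875 mm from the base axis. Payload 4.4 kg.
Tool frame: the origin (TCP) lies at the very end of the fingers, on their centre line; the grasp point (between the pads) lies 19 mm behind it; z points along the fingers, y is the line along which they close (so a half turn about z gives the same grasp; the last joint's range is limited). The gripper opens to 85 mm and grips with 20 to 120 N. Pads are 22 mm wide; open, the fingers measure 114 mm over their backs; the gripper's body (76 mm by 85 mm) begins 54 mm behind the grasp point. The pads swing forward as they close: fully open they stand 13 mm farther back than shut.
Start: joints at [1.266, 0.628, 0.038, 1.517, -0.027, 0.996, -0.02], TCP at [153.776, -631.562, 231.313] pointing down, gripper open.
Joint ranges: [-3.06, 3.06], [-0.37, 2.12], [-1.25, 1.32], [0.18, 2.47], [-1.1, 4.24], [0.23, 1.98], [-2.94, 2.94]. Speed limits (rad/s): [2.57, 2.57, 3.14, 3.14, 3.14, 3.14, 3.14].

INTERFACE

Orientations are given as [roll, pitch, yaw] about the fixed x, y, z axes, in that order (R = Rz(yaw) Ry(pitch) Rx(roll)).
In Python, from cell import monitor, viewer, workorder gives the robot as it stands.
- The arm moves only by the tool arm_command, never from a script. Its argument "series" is one flat list of numbers, 5 for each row, row after row: the opening in per cent of the stroke, from 0 (shut) to 100 (fully open), then the shift along the tool's x, y, z in cm, then the turn about the tool's z in degrees. In form: [claw, x, y, z, roll, claw, x, y, z, roll, ...]. A call has exactly 5 rows; each row is the pose to reach, as a shift and turn from the pose commanded when the call began, along the tool's axes at that moment; what a row does not reach only later rows make up. A row lasts 1/12 s, in which the tool goes at most 41.7 mm and 7.16 degrees, less where a joint would pass 70% of its speed; a pose out of reach is approached as far as the arm can. A call with a gripper value outside its range is refused whole. The fingers move at their own pace and stop on an object; the grip force is fixed at half the most. Time passes only in rows, so rows that repeat a pose let the fingers close, or fill a call up. It gives the time, the measured TCP pose, the force, the opening and the grip force at its end, in the units of the state.
- monitor.read_state(): the state, without advancing time (a new reading comes with each control period).
- viewer.get_image(name): name is "scene" or "top" or "wrist"; returns (picture, depth): 480x640x3 uint8, red, green, blue; 480x640 float32, mm along the optical axis (not along the pixel's ray), 0 where there is no reading.
- viewer.camera_model(name): a dict with "mtx" (3x3 intrinsics, pixels), "R" (3x3) and "t" (3): a world point X has camera coordinates R X + t. Camera axes: x right, y down, z forward; pixel columns grow to the right and rows downward; lengths in mm; the calibration is good to about 2 mm. The wrist camera is an equidistant fisheye: a pixel r from the principal point sees the ray r / f radians off the axis. A picture is of the moment at which its call begins: read the wrist's pose just before it. camera_model takes no time and is no camera call; for the wrist camera it gives the pose at the moment of the call.
- workorder.finish_job(): hands the job in; it is judged then, once.
The state is a dict: "clock": time; "qpos": joint angles; "qd": joint speeds; "tau": joint torques, N m; "eef_pos": TCP position; "tool_rot": TCP orientation; "force": force on the tool from outside, world axes, zero at the start; "torque": the same for the moment, N m; "width": finger opening in mm; "gripper_force": force on a finger pad.
Only numpy, scipy, OpenCV 4.12 (cv2) and the standard library are available. Lean on these libraries where they do the work, as an engineer would, in place of code of your own. Each camera call takes 0.05 s, during which the arm holds its last target. There are 200 camera calls.

TASK

One of the two small screw presses on the bench holds a green circuit board with a black heat sink under its screw; the other press is empty. Turn the bar handle on top of the loaded press clockwise until the brass tab pops out of the end of its arm, then stop without overtightening, and let go. Leave the handle of the empty press as it is.

Things in the scene. Friction and masses are not known exactly. Their poses are not given: they have to be found in the camera images.
- press_grip (a point): Centre of the loaded press's bar handle, on its vertical screw axis, 159 mm above the bench. Steel bar 60 mm long (x axis, turns with it), 14 wide (y), 30 tall (z up). Below it, a 40 mm wide level arm, top at 125 mm (collar 128), runs from the column, 60 mm from the screw, to its free end, 47 mm from it, pointing away from the robot within 0.45 rad. The board juts out 55 mm each side of the arm.
- press_handle (a joint): Loaded press's handle angle, rad, growing clockwise from above; 0: bar in line with the arm; starts at 0.1 to 0.5. Turning takes 0.14 N m plus 0.06 N m per rad (clamp spring); it stays where left. The tab pops out all at once near 1.0 rad (0.95 to 1.1) and stays out; beyond 1.75 rad the press is overtightened; stop at 1.9.
- press_tab (a joint): How far the loaded press's indicator tab is out, m: 0 (within 0.001) while slack, about 0.016 when popped. A brass tongue 26 mm wide, 7 mm thick, in the face of the arm's free end, 112 mm above the bench; it slides straight out, away from the column. Only turning the handle moves it.
- idle_bar_end (a point): End of the same bar handle on the empty press (no board, nothing under its screw), 30 mm from its screw axis, 159 mm above the bench; x axis outwards along the bar. Not to be turned: this point must stay within 12 mm of its start. Both presses are fixed to the bench, base 130 x 110 mm, one left and one right of the robot, 200 mm or more apart; nothing near is taller than the handles.

How it is judged (in metres and radians):
At the end, for the whole second after the job is handed in: The tab of the loaded press is out by more than 11 mm, and its handle has been let go and rests between 0.85 and 1.75 rad (tightened, not overtightened nor backed off) (value of joint press_tab above 0.011 m and value of joint press_handle between 0.85 and 1.75 rad and velocity of joint press_handle between -0.05 and 0.05 rad/s); the robot touches nothing.
It fails at once if the loaded press was overtightened (handle beyond 1.75 rad) (value of joint press_handle above 1.75 rad).
It fails at once if the handle of the empty press was turned (bar end moved by more than 12 mm) (distance of idle_bar_end from where it was at the start of the episode above 0.012 m).
It also fails if it takes over 35 s, if anything falls off the work surface, if the arm or the gripper's body presses on something with over 40 N, if the wrist force passes 120 N, or if a joint passes its speed limit or range.

## Working session

There is one attempt and no reset: what is moved stays moved. The work goes in short steps, Python scripts to look and compute and a tool call to move; the robot and the scene stay as the last step left them, time stands still between calls to the robot, and variables do not carry over. Pictures are saved under pics/ and viewed, at most 10 in all, crops included, and the job is handed in when it is done.

Besides the shell and the picture viewer there is one more tool, called by a JSON object that holds its "method" and its "body". arm_command: Moves the arm, as the interface text tells. Its arguments: {"type":"object","properties":{"series":{"type":"array","items":{"type":"number"}}},"required":["series"]}

```bash
mkdir -p pics; ls
cat > h.py <<'E'
import numpy as np,cv2
from cell import monitor,viewer,workorder
def snap(name,fn):
    m=viewer.camera_model(name); p,d=viewer.get_image(name)
    cv2.imwrite('pics/'+fn+'.png',p[:,:,::-1]); np.savez('pics/'+fn+'.npz',p=p,d=d,**{k:np.array(m[k]) for k in('mtx','R','t')})
    return p,d,m
E
python3 - <<'E'
from h import *
for n in('top','scene'):
    p,d,m=snap(n,n+'0'); print(n,m)
a=[cv2.imread(f'pics/{n}0.png') for n in('top','scene')]
s=monitor.read_state();print({k:np.round(v,3) for k,v in s.items()})
E
```

```text
pics
top {'mtx': array([[604.40178092,   0.        , 327.73319901],
       [  0.        , 604.40178092, 230.82861656],
       [  0.        ,   0.        ,   1.        ]]), 'R': array([[ 0.00295608, -0.9999236 , -0.01200266],
       [-0.99043187, -0.00127156, -0.13799672],
       [ 0.13797091,  0.01229575, -0.99035996]]), 't': array([   8.82549855,  592.187297  , 1024.91059787])}
scene {'mtx': array([[482.18195742,   0.        , 317.2107192 ],
       [  0.        , 482.18195742, 232.34232926],
       [  0.        ,   0.        ,   1.        ]]), 'R': array([[-0.42547186,  0.90486197,  0.01408957],
       [ 0.49487043,  0.24566988, -0.83351639],
       [-0.75767866, -0.34766525, -0.55231505]]), 't': array([ 239.66204656, -126.37913301, 1345.29769335])}
{'clock': np.float64(0.1), 'qpos': array([ 1.266,  0.629,  0.038,  1.518, -0.027,  0.996, -0.02 ]), 'qd': array([ 0.002, -0.002,  0.001, -0.003,  0.001, -0.001, -0.   ]), 'tau': array([ 2.0000e-03, -5.6453e+01,  1.2300e+00, -1.9397e+01,  1.1000e-02,
        5.0000e-03, -0.0000e+00]), 'eef_pos': array([ 153.621, -630.984,  230.461]), 'tool_rot': array([-3.14 ,  0.   ,  0.239]), 'force': array([-0.31 ,  0.408, -0.908]), 'torque': array([0.019, 0.006, 0.062]), 'gripper_force': np.float64(0.0), 'width': np.float64(85.567)}
```

View pics/top0.png

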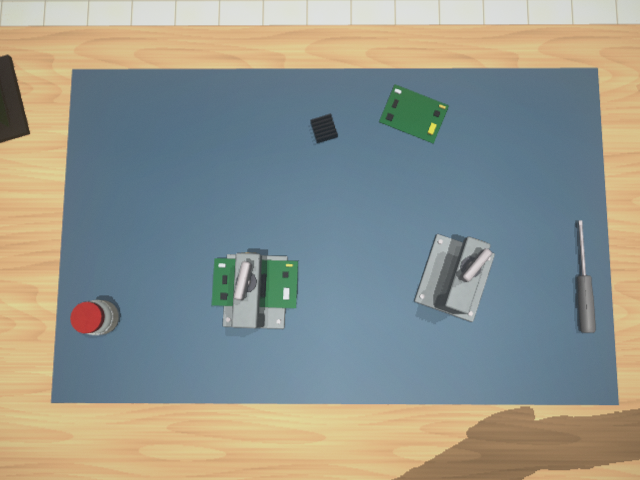

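The top view shows the loaded press (board) with its handle near (243,281), the empty press near (475,265). Next I measure the handles from depth.

```bash
cat >> h.py <<'E'
def cloud(fn):
    z=np.load('pics/'+fn+'.npz'); d=z['d'];K=z['mtx']; v,u=np.mgrid[:480,:640]
    c=np.stack([(u-K[0,2])/K[0,0]*d,(v-K[1,2])/K[1,1]*d,d],-1)
    return z['p'],(c-z['t'])@z['R'],d>0
def rect(P,m,reg,lo,hi):
    w=m&(P[...,2]>lo)&(P[...,2]<hi)&reg
    q=P[w]; r=cv2.minAreaRect(q[:,:2].astype(np.float32))
    e=cv2.PCACompute2(q[:,:2].astype(np.float32),None)[1][0]
    print(len(q),'c',np.round(r[0],1),'sz',np.round(r[1],1),'ang',round(r[2],1),'mean',q.mean(0).round(1),'pca',np.degrees(np.arctan2(e[1],e[0])).round(1))
E
python3 - <<'E'
from h import *
for n in('top0','scene0'):
    p,P,m=cloud(n)
    for s,reg in(('L',(P[...,1]>0)&(P[...,1]<300)),('R',(P[...,1]<-100)&(P[...,1]>-400))):
        reg=reg&(P[...,0]>350)&(P[...,0]<700)
        print(n,s); rect(P,m,reg,168,180); rect(P,m,reg,140,180); rect(P,m,reg,121,130)
p=cv2.imread('pics/top0.png')[220:345,195:330];cv2.imwrite('pics/c1.png',cv2.resize(p,None,fx=4,fy=4,interpolation=2))
E
```

```text
top0 L
357 c [498.3 140.4] sz [14.2 59.4] ang 77.1 mean [498.  140.  173.4] pca -12.4
435 c [498.3 140.2] sz [14.7 59.4] ang 77.1 mean [497.6 139.  170.5] pca -12.5
1392 c [485.2 141. ] sz [ 40.4 119.6] ang 88.3 mean [479.2 139.1 125.1] pca -2.7
top0 R
351 c [ 522.9 -219.7] sz [14.5 59.9] ang 50.1 mean [ 522.7 -219.1  173. ] pca -40.3
433 c [ 523.1 -219.3] sz [15.  59.9] ang 49.5 mean [ 522.4 -217.6  170.1] pca -40.1
1403 c [ 510.9 -215.3] sz [ 40.3 120.1] ang 70.7 mean [ 505.5 -211.4  124.9] pca -16.4
scene0 L
196 c [500.  139.4] sz [13.7 60.4] ang 78.6 mean [503.1 139.9 173.1] pca -13.5
408 c [500.  139.6] sz [14.3 60.4] ang 78.4 mean [506.4 140.6 164.5] pca -15.8
647 c [486.7 140.5] sz [ 40.2 121.4] ang 87.4 mean [504.1 144.  125.5] pca -10.0
scene0 R
175 c [ 523.6 -220.8] sz [16.5 59.2] ang 51.2 mean [ 526.  -219.4  172.5] pca -40.5
495 c [ 524.1 -220.7] sz [17.3 60.3] ang 51.6 mean [ 527.5 -218.5  162. ] pca -40.8
653 c [ 512.  -216.2] sz [ 41.9 121. ] ang 69.8 mean [ 516.9 -214.4  125.4] pca -19.7
```

View pics/scene0.png

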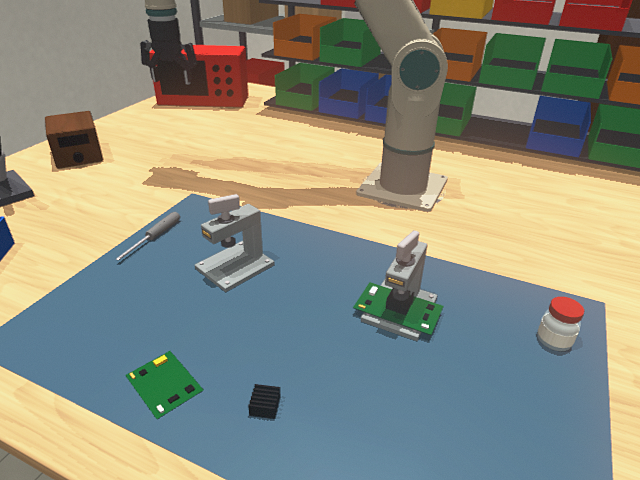

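View pics/c1.png

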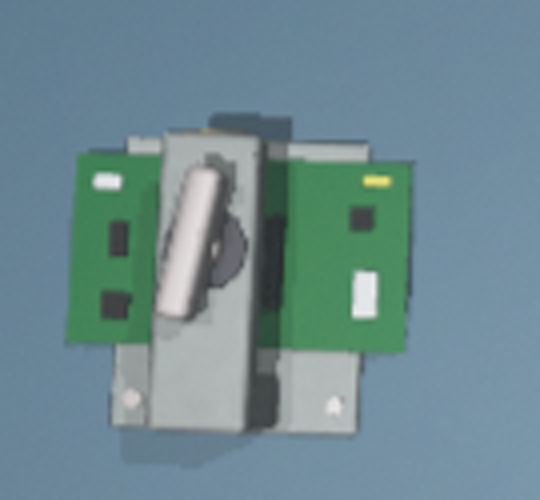

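Loaded handle: centre about (499,140), top at 173 mm (expected 174). The bar yaw is -12.4° and the arm -2°, so the handle is at about 0.18 rad. The scene view confirms the board under the right-hand press, around (400,300). Planning: the tool approaches with yaw 167.6° (its x axis along the bar), which leaves q7 room to turn clockwise.

```bash
cat >> h.py <<'E'
def shift(p0,yaw0,p1,yaw1):
    a=np.radians(yaw0);d=np.array(p1,float)-p0
    x=d[0]*np.cos(a)+d[1]*np.sin(a);y=d[0]*np.sin(a)-d[1]*np.cos(a)
    return np.round([x/10,y/10,-d[2]/10,-(yaw1-yaw0)],2)
E
python3 - <<'E'
from h import *
W=[((153.8,-631.6,231.3),13.7),((285,-515,260),44),((410,-390,260),75),((465,-215,260),106),((490,-35,260),137),((499,140,260),167.6)]
for a,b in zip(W,W[1:]): print(shift(*a,*b))
E
```

```text
[ 15.51  -8.22  -2.87 -30.3 ]
[ 17.67  -0.31  -0.   -31.  ]
[ 18.33   0.78  -0.   -31.  ]
[ 16.61   7.36  -0.   -31.  ]
[ 11.28  13.41  -0.   -30.6 ]
```

{"method": "arm_command", "body": {"series": [100,3,-1.6,-0.8,-6,100,6.2,-3.3,-1.6,-12,100,9.3,-4.9,-2.4,-18,100,12.4,-6.6,-2.8,-24,100,15.5,-8.2,-2.9,-30.3]}}

```text
clock: 0.52
eef_pos: [286.1, -514.1, 260.9]
tool_rot: [3.141, 0.0, 0.773]
force: [0.1, -0.0, 0.2]
width: 85.3
gripper_force: 0.0
```

{"method": "arm_command", "body": {"series": [100,3.5,-0.1,0,-6.2,100,7.1,-0.2,0,-12.4,100,10.6,-0.2,0,-18.6,100,14.1,-0.3,0,-24.8,100,17.7,-0.3,0,-31]}}

```text
clock: 0.93
eef_pos: [410.7, -388.8, 260.1]
tool_rot: [-3.141, -0.0, 1.314]
force: [-0.5, -0.1, 0.8]
width: 85.4
gripper_force: 0.0
```

{"method": "arm_command", "body": {"series": [100,3.7,0.2,0,-6.2,100,7.3,0.3,0,-12.4,100,11,0.5,0,-18.6,100,14.7,0.6,0,-24.8,100,18.3,0.8,0,-31]}}

```text
clock: 1.35
eef_pos: [465.2, -213.6, 260.1]
tool_rot: [-3.141, -0.0, 1.855]
force: [1.1, -0.1, 0.2]
width: 85.4
gripper_force: 0.0
```

{"method": "arm_command", "body": {"series": [100,3.3,1.5,0,-6.2,100,6.6,2.9,0,-12.4,100,10,4.4,0,-18.6,100,13.3,5.9,0,-24.8,100,16.6,7.4,0,-31]}}

```text
clock: 1.77
eef_pos: [490.5, -34.0, 260.2]
tool_rot: [-3.141, -0.0, 2.396]
force: [1.2, -0.1, 0.3]
width: 85.1
gripper_force: 0.0
```

{"method": "arm_command", "body": {"series": [100,2.3,2.7,0,-6.1,100,4.5,5.4,0,-12.2,100,6.8,8,0,-18.4,100,9,10.7,0,-24.5,100,11.3,13.4,0,-30.6]}}

```text
clock: 2.18
eef_pos: [499.4, 140.7, 260.1]
tool_rot: [-3.141, -0.0, 2.93]
force: [0.3, -0.6, 0.4]
width: 85.3
gripper_force: 0.0
```

Run:
```python
from h import *
s=monitor.read_state(); print(s['eef_pos'].round(1),s['tool_rot'].round(3),s['qpos'].round(2))
p,d,m=snap('wrist','w1'); print(m)
```

```text
[499.4 140.7 260.1] [-3.141 -0.     2.93 ] [ 0.19  0.5  -0.76  1.83  0.41  0.98  0.61]
{'mtx': array([[371.64829954,   0.        , 310.29389893],
       [  0.        , 371.64829954, 233.7808498 ],
       [  0.        ,   0.        ,   1.        ]]), 'R': array([[ 2.10465862e-01,  9.77601185e-01,  2.10676026e-04],
       [ 9.42546952e-01, -2.02976286e-01,  2.65341045e-01],
       [ 2.59440482e-01, -5.56466597e-02, -9.64154596e-01]]), 't': array([-241.82363221, -485.08685269,  284.54138144])}
```

View pics/w1.png

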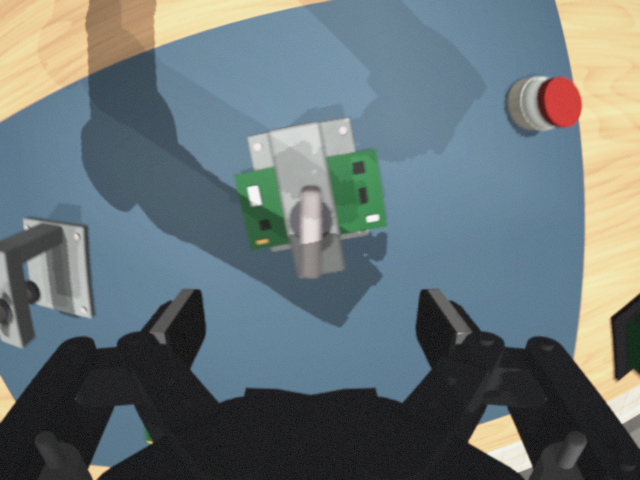

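The wrist view shows the bar from (312,190) to (310,275), centred between the fingers (mid column about 312) and lined up with the tool's x axis. Descending to TCP z = 146.

{"method": "arm_command", "body": {"series": [60,0,0.1,2.5,0,60,0,0.1,5,0,60,0,0.1,7.5,0,60,0,0.1,9.5,0,60,0,0.1,11.4,0]}}

```text
clock: 2.65
eef_pos: [499.2, 139.9, 144.7]
tool_rot: [-3.141, -0.001, 2.924]
force: [-0.3, 0.4, -1.2]
width: 51.6
gripper_force: 0.0
```

{"method": "arm_command", "body": {"series": [0,0,0,0,0,0,0,0,0,0,0,0,0,0,0,0,0,0,0,0,0,0,0,0,0]}}

```text
clock: 3.07
eef_pos: [500.0, 139.5, 147.3]
tool_rot: [-3.14, 0.001, 2.924]
force: [-1.8, -3.8, 2.6]
width: 12.8
gripper_force: 60.1
```

{"method": "arm_command", "body": {"series": [0,0,0,0,0,0,0,0,0,0,0,0,0,0,0,0,0,0,0,0,0,0,0,0,0]}}

```text
clock: 3.48
eef_pos: [500.0, 139.5, 147.2]
tool_rot: [-3.14, 0.001, 2.924]
force: [-2.4, -5.2, 7.5]
width: 13.2
gripper_force: 60.8
```

{"method": "arm_command", "body": {"series": [0,0,0,0,4,0,0,0,0,9,0,0,0,0,14,0,0,0,0,19,0,0,0,0,24]}}

```text
clock: 3.9
eef_pos: [499.6, 138.5, 147.2]
tool_rot: [-3.139, 0.002, 2.501]
force: [-3.6, -7.2, 8.8]
width: 12.8
gripper_force: 61.0
```

{"method": "arm_command", "body": {"series": [0,0,0,0,4,0,0,0,0,8,0,0,0,0,12,0,0,0,0,16,0,0,0,0,20]}}

```text
clock: 4.32
eef_pos: [499.0, 137.9, 147.2]
tool_rot: [-3.138, 0.003, 2.153]
force: [-5.7, -8.8, 10.4]
width: 12.9
gripper_force: 61.3
```

Run:
```python
from h import *
s=monitor.read_state(); print({k:np.round(s[k],2) for k in('eef_pos','tool_rot','force','torque','qpos','width')})
snap('scene','s2')
p=cv2.imread('pics/s2.png')[200:340,340:460];cv2.imwrite('pics/c2.png',cv2.resize(p,None,fx=4,fy=4,interpolation=2))
```

```text
{'eef_pos': array([498.95, 137.88, 147.2 ]), 'tool_rot': array([-3.14,  0.  ,  2.15]), 'force': array([-5.71, -8.78, 10.43]), 'torque': array([-1.58,  1.  ,  0.2 ]), 'qpos': array([-0.04,  0.59, -0.43,  1.96,  0.39,  0.68, -0.13]), 'width': np.float64(12.95)}
```

View pics/c2.png

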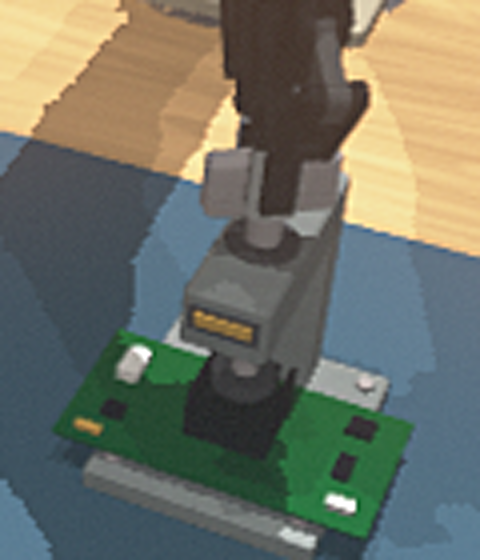

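The tab at crop (223,325) is still flush. The handle is at about 0.95 rad by tool rotation, so I turn another 15° to about 1.2 rad.

{"method": "arm_command", "body": {"series": [0,0,0,0,3,0,0,0,0,6,0,0,0,0,9,0,0,0,0,12,0,0,0,0,15]}}

```text
clock: 4.78
eef_pos: [498.4, 137.6, 147.2]
tool_rot: [-3.138, 0.004, 1.892]
force: [-6.3, -8.9, 11.6]
width: 12.8
gripper_force: 61.5
```

Run:
```python
from h import *
s=monitor.read_state(); print({k:np.round(s[k],2) for k in('eef_pos','tool_rot','force','torque')})
snap('scene','s3')
p=cv2.imread('pics/s3.png')[200:340,340:460];cv2.imwrite('pics/c3.png',cv2.resize(p,None,fx=4,fy=4,interpolation=2))
```

```text
{'eef_pos': array([498.36, 137.55, 147.19]), 'tool_rot': array([-3.14,  0.  ,  1.89]), 'force': array([-6.33, -8.91, 11.63]), 'torque': array([-1.68,  1.18,  0.29])}
```

View pics/c3.png

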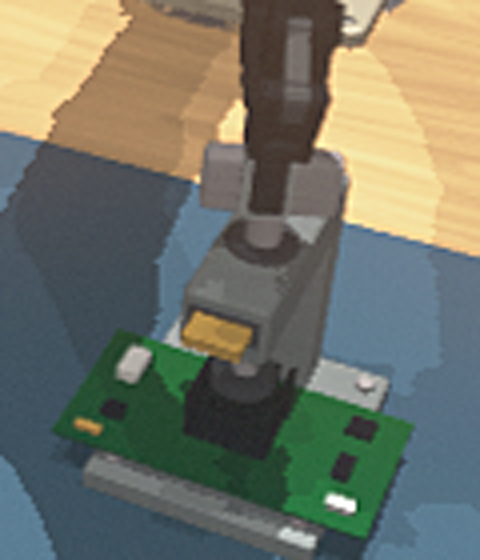

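The tab at crop (218,335) now stands out of the arm's face, with the handle at about 1.2 rad. Letting go and rising.

{"method": "arm_command", "body": {"series": [60,0,0,0,0,60,0,0,0,0,60,0,0,0,0,60,0,0,0,0,60,0,0,0,0]}}

```text
clock: 5.25
eef_pos: [500.2, 141.2, 146.4]
tool_rot: [3.141, -0.001, 1.896]
force: [0.1, -0.1, 0.7]
width: 51.5
gripper_force: 0.0
```

{"method": "arm_command", "body": {"series": [60,0,0,-2,0,60,0,0,-4.5,0,60,0,0,-7,0,60,0,0,-9.5,0,60,0,0,-12,0]}}

```text
clock: 5.67
eef_pos: [499.8, 140.8, 267.5]
tool_rot: [3.141, -0.0, 1.896]
force: [0.2, -0.2, 0.2]
width: 51.2
gripper_force: 0.0
```

{"method": "arm_command", "body": {"series": [60,-3,0,-1,0,60,-6,0,-2,0,60,-9,0,-2,0,60,-12,0,-2,0,60,-12,0,-2,0]}}

```text
clock: 6.08
eef_pos: [540.1, 19.2, 286.1]
tool_rot: [3.142, 0.004, 1.886]
force: [0.2, -1.2, -0.6]
width: 51.2
gripper_force: 0.0
```

Run:
```python
from h import *
for n in('top','scene'): snap(n,n+'4')
p,P,m=cloud('top4')
for r in((P[...,1]>80)&(P[...,1]<200),(P[...,1]<-180)&(P[...,1]>-260)): rect(P,m,r&(P[...,0]>460)&(P[...,0]<560),168,180)
a=cv2.imread('pics/scene4.png')[200:340,340:460];b=cv2.imread('pics/top4.png')[220:360,195:335]
cv2.imwrite('pics/c4.png',cv2.resize(np.hstack([a,b]),None,fx=3,fy=3,interpolation=2))
print(monitor.read_state()['force'])
```

```text
347 c [498.2 140.5] sz [14.1 59.8] ang 17.4 mean [498.  140.2 173.5] pca 108.3
352 c [ 522.9 -219.5] sz [14.  59.8] ang 49.6 mean [ 522.8 -219.1  173.1] pca -40.4
[ 0.00415081  0.41699956 -0.44654833]
```

View pics/c4.png

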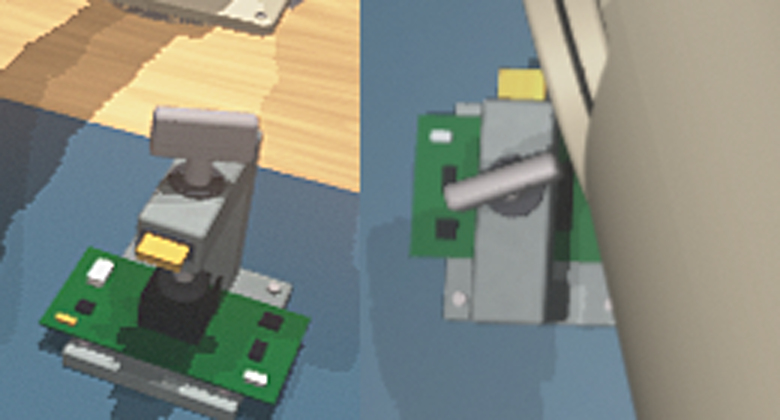

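The tab is out at (162,248) in the left crop and (520,83) in the right. The bar is at yaw 108°, or about 1.22 rad, and the gripper is clear. The idle bar hasn't moved (-40.4° before and after).

```bash
python3 -c "
from cell import workorder
print(workorder.finish_job())"
```

```text
the job is handed in; nothing more can be done
None
```

The job is handed in: the loaded press's handle was left at about 1.22 rad with its tab out, the gripper is clear, and the empty press's handle did not move.

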